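Load a chip carrier under the leaf contact

ROBOT

A 6-joint arm with a two-finger parallel gripper is mounted at the origin on the work surface. World frame = base frame: x ahead of the robot, y to its left, z up, the work surface at z = 0. Lengths are in m, angles in degrees, forces in N, time in s.
With the tool pointing down it reaches from about 0.4 to 0.825 m from the base axis. Payload 7 kg.
Tool frame: the origin (TCP) lies at the centre of the arm's flange, where the gripper is bolted on; the fingertips stand 178 mm ahead of it and the grasp point (between the pads) lies 159 mm ahead of it; z points along the fingers, y is the line along which they close (so a half turn about z gives the same grasp; the last joint's range is limited). The gripper opens to 88 mm and grips with 3 to 60 N. Pads are 19 mm wide; open, the fingers measure 130 mm over their backs; the gripper's body (78 mm by 193 mm) begins 47 mm behind the grasp point.
Start: joints at [-60.441, 20.546, 0.682, 0, -70.136, -16.507], TCP at [0.152, -0.658, 0.405] pointing down, gripper open.
Joint ranges: [-176.03, 176.03], [-82.01, 121.73], [-58.28, 71.71], [-173.87, 95.51], [-174.79, -0.11], [-173.66, 173.66]. Speed limits (degrees/s): [136.94, 136.94, 172.46, 180, 180, 180].

INTERFACE

Orientations are given as [roll, pitch, yaw] about the fixed x, y, z axes, in that order (R = Rz(yaw) Ry(pitch) Rx(roll)).
In Python, from station import sensors, viewer, job, look_for gives the robot as it stands.
- The arm moves only by the shell command python3 -m crank 'ROWS'. ROWS is JSON, a list that holds one entry, the list of rows, each a list of 5 numbers: the finger opening in cm, from 0 to 8.76, then the shift along the tool's x, y, z in cm, then the turn about the tool's z in degrees. A call has 1 to 12 rows; each row shifts and turns the commanded pose from where the row before left it, along the tool's axes as they then stand; what a row does not reach is not made up. A row lasts 1/8 s, in which the tool goes at most 62.5 mm and 10.7 degrees, less where a joint would pass 70% of its speed; a pose out of reach is approached as far as the arm can. A call with a gripper value outside its range is refused whole. The fingers move at their own pace and stop on an object; the grip force is fixed at half the most. Time passes only in rows, so rows that do not move let the fingers close. It gives the time, the measured TCP pose, the force, the opening and the grip force at its end, in the units of the state.
- sensors.state(): the state, without advancing time (a new reading comes with each control period).
- viewer.read_camera(name): name is "side" or "top" or "wrist"; returns a dict with "pixels" (400x640x3 uint8, red, green, blue), "mtx" (3x3 intrinsics, pixels), "rvec" (rotation vector, rad) and "tvec" (3), from world to camera coordinates, as OpenCV has them; the wrist camera has in their place "mount" (4x4, takes a point from camera to tool coordinates, whose origin is the TCP and whose axes are the flange's). Camera axes: x right, y down, z forward; pixel columns grow to the right and rows downward; lengths in m; the calibration is good to about 2 mm. A picture is of the moment at which its call begins: read the wrist's pose just before it. There is no depth.
- job.finish_job(): hands the job in; it is judged then, once.
Trained networks look in a picture, given as the dict that the camera call returned (one of the last four; its "shot" number tells which), for a name from the list of things; names that differ only in an ending like _2 or _b are one class to them, and where a whole thing is asked for, a point or a joint stands for the part that bears it (a point fixed in the world has none). Each returns a list of dicts, best first, with "p" (0 to 1); they miss things now and then, are a little off and sometimes report something else, mostly with a low value. They report only what shows in the picture. A call takes as long as a camera call.
- look_for(picture, name): "rect" ([centre column, centre row, width, height] as shares, 0 to 1, of the picture: columns of its width, rows of its height, round what is visible of it).
The state is a dict: "time": time; "qpos": joint angles; "dq": joint speeds; "effort": joint torques, N m; "ee_pos": TCP position; "eef_rot": TCP orientation; "force": force on the tool from outside, world axes, zero at the start; "moment": the same for the moment, N m; "gripper_width": finger opening in m; "gripper_force": force on a finger pad.
Only numpy, scipy, OpenCV 4.12 (cv2) and the standard library are available. Lean on these libraries where they do the work, as an engineer would, in place of code of your own. Each camera call takes 0.05 s, during which the arm holds its last target. There are 200 camera calls.

TASK

Load the chip carrier into the test fixture: with closed fingertips on its tail, first press it firmly down on its sprung bed and then, keeping it pressed down, push it along the channel under the copper leaf until its nose is fully home against the stop block, then let go so that the leaf alone holds it down. Do not lift the carrier, do not touch the leaf, and leave the other things on the mat where they are.

Things in the scene. Friction and masses are not known exactly. Their poses are not given: they have to be found in the camera images.
- fixture: Test fixture, fixed on the table: dark base plate 240 x 110 x 12 mm with a straight channel along its x axis, between two aluminium side rails. Origin: centre of the underside, on the table; +x is the loading direction (towards the stop block and leaf), z up. The low wall at the -x end has its top at 34 mm. Its position and heading differ each time.
- channel (a point): Middle of the channel between the rails, at rail-top height: fixture (0, 0, 38) mm. Rails' inner faces lie at y = +-31.5 mm (63 mm apart), outer faces at +-43.5 mm, from x = -106 to 96 mm; the rear wall's inner face is at x = -103.5 mm.
- stop_face (a point): On the face of the dark stop block across the far end, on the channel's centre line: fixture (97.5, 0, 20) mm. The carrier's nose must end against it. The block is 41 mm tall, 50 mm with the leaf's clamp and screws.
- bed (a joint): Sprung steel floor of the channel: 0 = up (floor 30 mm above the table), 0.010 m = fully down on a hard stop (floor at 20 mm). It sinks straight, without tilting. With the carrier on it, 4 to 6 N start it down and about 8 N hold it down; some 12 to 20 N downward keep it firmly down while sliding. It springs up when let go, unless the leaf holds the carrier down.
- carrier: Aluminium chip carrier, loose, about 0.25 kg, 110 mm long (x) x 60 mm wide, on the bed between the rails (1.5 mm play each side), x along the fixture's x. Origin: centre of the underside. Start: fixture x = -42 to -18 mm, z = 30 mm; fully home: x = 42.5 mm, z = 20 mm. A 16 mm thick block, with a thin tread at the tail; a white chip lies on the block near the step between them.
- carrier_tread (a point): Where to press: centre of the top of the grooved tread at the carrier's tail (carrier -37, 0, +8 mm). The tread is 36 mm long, 60 mm wide, 8 mm thick; 18 mm ahead of this point an upright step 8 mm high can be pushed against. 38 mm above the table (level with the rail tops) with the bed up, 28 mm with it down; closed fingers fit between the rails.
- carrier_nose (a point): Lower edge of the carrier's nose, carrier (55, 0, 0) mm. The nose's top edge slopes down 5 mm over the last 12 mm. With the bed up the nose butts against the leaf's lip and cannot pass; pressed down, the slope lifts the lip and the carrier slides under with about 10 to 20 N of push, most as it starts under.
- leaf: Copper leaf spring, 40 mm wide, clamped on top of the stop block and reaching 45 mm back over the channel. Origin: its root, fixture (97.5, 0, 41) mm. It gives upward only.
- leaf_lip (a point): Underside of the leaf's free end, a rolled lip of 6 mm diameter, at fixture x = 52.5 mm, 34 mm above the table at rest. It presses down with about 9 to 10 N. With the carrier home it rests on the carrier's block, 45 mm behind the nose and 29 mm ahead of the step.
- preamp: Bystander: blue box 100 x 70 x 52 mm with two brass sockets, standing beside the fixture. Origin: centre of the underside.
- jar: Bystander: small jar with a white cap, 42 mm diameter, 62 mm tall, beside the fixture. Origin: centre of the underside.
- scribe: Bystander: brass scribe, 140 mm long, 9 mm thick, lying beside the fixture. Origin: on the table under the middle of its 120 mm brass handle, which lies along its x axis.

How it is judged:
By the outcome, as a careful person would: the job done as asked, in the order asked, and still so for the second after the job is handed in, with the robot touching nothing.
It also fails if it takes over 35 s, if anything falls off the work surface, if the arm or the gripper's body presses on something with over 40 N, if the wrist force passes 120 N, or if a joint passes its speed limit or range.

## Working session

There is one attempt and no reset: what is moved stays moved. The work goes in short steps, Python scripts to look and compute and a shell command to move; the robot and the scene stay as the last step left them, time stands still between calls to the robot, and variables do not carry over. Pictures are saved under pics/ and viewed, at most 10 in all, crops included, and the job is handed in when it is done.

```bash
mkdir -p pics
cat > h.py <<'E'
import numpy as np, cv2
from station import sensors, viewer, job, look_for
E
python3 - <<'E'
from h import *
s=sensors.state(); print(s)
for n in("side","top"):
    p=viewer.read_camera(n); cv2.imwrite(f"pics/{n}1.png",p["pixels"][:,:,::-1])
    print(n,p["mtx"].tolist(),np.ravel(p["rvec"]),np.ravel(p["tvec"]))
    for t in("fixture","carrier","leaf","stop_face","carrier_tread","carrier_nose","leaf_lip","channel","preamp","jar","scribe"):
        r=look_for(p,t)[:1]; print(t,[(round(q["p"],2),np.round(np.array(q["rect"])*[640,400,640,400],1).tolist()) for q in r])
E
```

```text
{'time': 0.0, 'qpos': array([-6.04391579e+01,  2.05912825e+01,  6.33408427e-01, -1.99632399e-02,
       -7.01366066e+01, -1.65066157e+01]), 'dq': array([-0.03262581, -0.15756384,  0.00797475, -0.00399304, -0.00852971,
        0.05894395]), 'effort': array([ 6.10137395e-04, -5.82725322e+01,  2.93051791e+01,  6.99672371e+00,
        7.16711045e-03, -1.24096709e-04]), 'ee_pos': array([ 0.15241294, -0.65736253,  0.40372189]), 'eef_rot': array([ 1.79904081e+02, -8.85372853e-03, -1.66952565e+02]), 'force': array([ 0.4468758 ,  0.03730971, -0.82507632]), 'moment': array([ 0.01122646,  0.00101272, -0.02153236]), 'gripper_force': 0.0, 'gripper_width': 0.08773121419724503}
side [[416.5282490353278, 0.0, 316.5876500462285], [0.0, 416.5282490353278, 200.6338055750612], [0.0, 0.0, 1.0]] [ 0.76417602 -2.62381464  1.03503201] [0.55049156 0.22978141 0.71015218]
fixture [(0.85, [320.3, 233.2, 119.4, 100.9])]
carrier [(0.82, [332.4, 233.4, 62.0, 47.7])]
leaf [(0.64, [320.2, 232.8, 119.8, 103.8])]
stop_face [(0.86, [319.4, 232.0, 120.1, 95.4])]
carrier_tread [(0.93, [332.0, 233.6, 60.1, 50.3])]
carrier
[... 248 characters left out ...]
4, 54.3, 35.6])]
top [[466.4618413615796, 0.0, 326.4653213675839], [0.0, 466.4618413615796, 196.43573641510483], [0.0, 0.0, 1.0]] [ 2.21892847 -2.20212371  0.05466641] [0.06905299 0.5947555  1.09036535]
fixture [(0.9, [313.5, 200.6, 68.8, 106.3])]
carrier [(0.73, [314.0, 215.5, 35.1, 51.0])]
leaf [(0.84, [322.9, 168.6, 18.7, 27.4])]
stop_face [(0.8, [314.6, 200.6, 68.9, 111.9])]
carrier_tread [(0.6, [312.1, 216.8, 35.7, 51.9])]
carrier_nose [(0.81, [312.3, 217.3, 38.2, 49.8])]
leaf_lip [(0.79, [321.7, 167.8, 20.5, 26.5])]
channel [(0.6, [316.0, 201.0, 61.0, 109.1])]
preamp [(0.91, [387.3, 198.8, 37.3, 45.7])]
jar [(0.57, [260.9, 172.6, 18.5, 21.1])]
scribe [(0.51, [220.5, 186.3, 5.0, 52.2])]
```

```bash
cat >> h.py <<'E'
def tray(p,uv,z,T=None):
    """pixel -> world at height z. T: 4x4 camera->world for wrist"""
    K=np.array(p["mtx"])
    if T is None:
        R=cv2.Rodrigues(np.array(p["rvec"],float))[0]; t=np.ravel(p["tvec"]); Rw=R.T; c=-R.T@t
    else: Rw,c=T[:3,:3],T[:3,3]
    d=Rw@np.linalg.inv(K)@[uv[0],uv[1],1]
    return c+d*(z-c[2])/d[2]
def wristT(s,p):
    from scipy.spatial.transform import Rotation as Ro
    T=np.eye(4);T[:3,:3]=Ro.from_euler('xyz',s["eef_rot"],degrees=True).as_matrix();T[:3,3]=s["ee_pos"]
    return T@np.array(p["mount"])
E
python3 - <<'E'
from h import *
p=viewer.read_camera("top")
for n,uv,z in(("fix",(313.5,200.6),.03),("car",(313.5,216),.042),("leaf",(322.5,168.4),.04),("pre",(387,199),.05),("jar",(261,172.6),.06)):
    print(n,tray(p,uv,z).round(4))
im=p["pixels"][120:280,210:420,::-1]
cv2.imwrite("pics/t2.png",cv2.resize(im,None,fx=3.6,fy=3.6,interpolation=cv2.INTER_CUBIC))
E
```

```text
fix [0.5836 0.1038 0.03  ]
car [0.5481 0.1033 0.042 ]
leaf [0.6576 0.0836 0.04  ]
pre [ 0.588  -0.0637  0.05  ]
jar [0.645  0.2221 0.06  ]
```

View pics/t2.png

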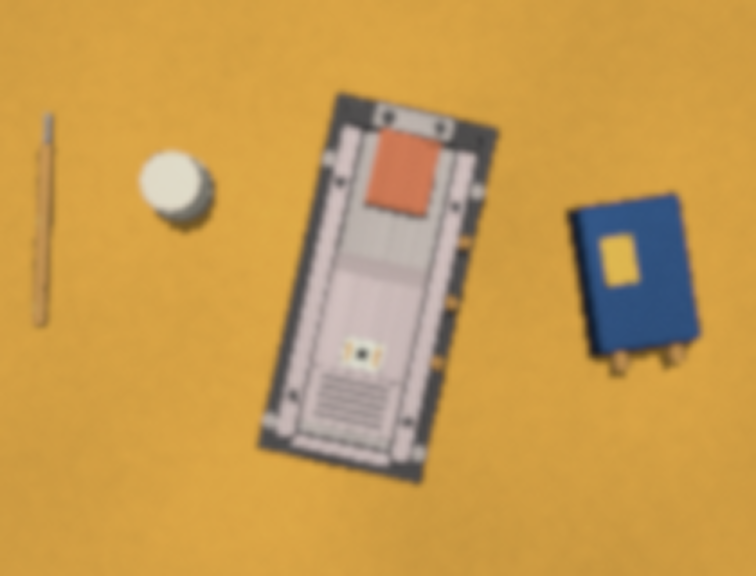

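The top crop shows the fixture with corners at (338,93), (498,128), (420,482), (260,447). The copper leaf is at the upper end and the grooved tread is around (352,400). Preamp and jar stand well clear.

```bash
cat >> h.py <<'E'
def totool(s,dw):
    from scipy.spatial.transform import Rotation as Ro
    return Ro.from_euler('xyz',s["eef_rot"],degrees=True).as_matrix().T@dw*100
E
python3 - <<'E'
from h import *
p=viewer.read_camera("top"); f=lambda u,z:tray(p,np.array(u)/3.6+[210,120],z)
A,B,C,D=[f(u,.012) for u in((338,93),(498,128),(420,482),(260,447))]
o=(A+B+C+D)/4; d=(A+B-C-D); h=np.degrees(np.arctan2(d[1],d[0])); print(o,h,np.linalg.norm(d)/2)
c,sn=np.cos(np.radians(h)),np.sin(np.radians(h)); R=np.array([[c,-sn],[sn,c]])
for n,u,z in(("tread",(352,402),.038),("step",(358,372),.042),("lip",(395,210),.04)):
    q=f(u,z); print(n,q,(R.T@(q-o)[:2]*1000).round(1))
s=sensors.state(); g=np.array([.0,0,.40])
g[:2]=f((352,402),.038)[:2]
via=np.array([.45,-.25,.4]); print(totool(s,via-s["ee_pos"]),totool(s,g-via))
E
```

```text
[0.58633554 0.09975395 0.012     ] -11.950396573388323 0.2370086353602347
tread [0.51210978 0.11619585 0.038     ] [-76.    0.7]
step [0.53129424 0.11245531 0.042     ] [-56.5   1. ]
lip [0.63464006 0.08979092 0.04      ] [49.3  0.3]
[-38.19309297  32.98110277   0.46621079] [-1.43199933e+01  3.42710960e+01  8.32762839e-04]
```

```bash
python3 -m crank '[[[0,-4.24,3.67,0,0],[0,-4.24,3.67,0,0],[0,-4.24,3.67,0,0],[0,-4.24,3.67,0,0],[0,-4.24,3.67,0,0],[0,-4.24,3.67,0,0],[0,-4.24,3.67,0,0],[0,-4.24,3.67,0,0],[0,-4.24,3.67,0,0]]]'
python3 -m crank '[[[0,-2.05,4.9,0,0],[0,-2.05,4.9,0,0],[0,-2.05,4.9,0,0],[0,-2.05,4.9,0,0],[0,-2.05,4.9,0,0],[0,-2.05,4.9,0,0],[0,-2.05,4.9,0,0],[0,0,0,0,8.3],[0,0,0,0,8.3],[0,0,0,0,8.4],[0,0,0,0,0],[0,0,0,0,0]]]'
python3 - <<'E'
from h import *
s=sensors.state(); print(s["time"],s["ee_pos"],s["eef_rot"],s["force"],s["gripper_width"])
p=viewer.read_camera("wrist"); cv2.imwrite("pics/w1.png",p["pixels"][:,:,::-1]); print(np.array(p["mount"]).round(3).tolist())
T=wristT(s,p)
for t in("fixture","carrier","carrier_tread","leaf","leaf_lip"):
    r=look_for(p,t)[:2]; print(t,[(round(q["p"],2),np.round(np.array(q["rect"])*[640,400,640,400],1).tolist()) for q in r])
E
```

```text
time: 2.42
ee_pos: [0.4503, -0.2479, 0.4051]
eef_rot: [-180.0, 0.0, -166.9]
force: [1.2, -1.3, 0.6]
gripper_width: 0.0039
gripper_force: 0.0
time: 3.92
ee_pos: [0.5119, 0.1169, 0.4047]
eef_rot: [180.0, 0.0, 168.2]
force: [0.3, -0.1, 1.0]
gripper_width: 0.0003
gripper_force: 0.0
3.925 [0.5118797  0.11689288 0.40474741] [1.79992195e+02 8.14111110e-03 1.68229964e+02] [ 0.30688776 -0.09410239  0.98098724] 0.0002784262422835759
[[0.001, -0.95, -0.311, 0.084], [1.0, 0.001, 0.001, 0.001], [-0.0, -0.311, 0.95, 0.021], [0.0, 0.0, 0.0, 1.0]]
fixture [(0.71, [331.6, 208.4, 97.3, 150.9])]
carrier [(0.69, [331.7, 205.4, 50.6, 91.3])]
carrier_tread [(0.8, [332.4, 200.6, 51.4, 81.7])]
leaf [(0.27, [330.2, 192.5, 87.5, 119.2])]
leaf_lip []
```

View pics/w1.png

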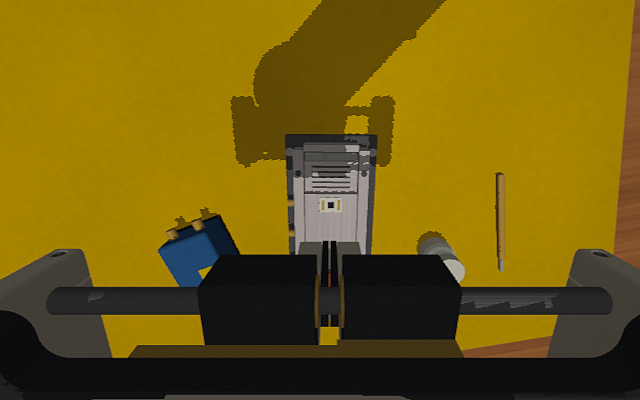

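The wrist view shows the tread grooves near (332,178), the chip at (331,205), and the base plate's rear edge from (286,135) to (377,137). I'll zoom in for edges.

Run:
```python
import cv2
im=cv2.imread("pics/w1.png")[125:265,270:395]; cv2.imwrite("pics/w1c.png",cv2.resize(im,None,fx=4,fy=4,interpolation=cv2.INTER_CUBIC))
```

```text
(no output)
```

View pics/w1c.png

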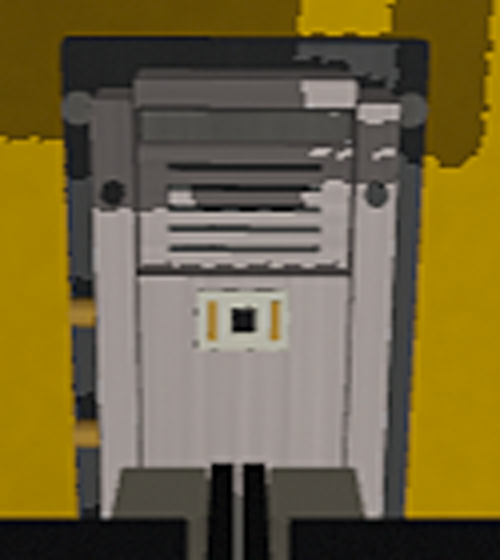

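Run:
```python
from h import *
s=sensors.state(); p=viewer.read_camera("wrist");T=wristT(s,p)
f=lambda u,z:tray(p,np.array(u)/4+[270,125],z,T)
for n,u,z in(("rearL",(62,38),.012),("rearR",(428,38),.012),("tail",(245,143),.038),("step",(245,270),.042),("treadL",(137,255),.038),("treadR",(352,255),.038),("railL",(101,450),.038),("railR",(387,450),.038),("railL0",(93,95),.038),("railR0",(398,105),.038)):
    q=f(u,z); t=totool(s,q-s["ee_pos"]); print(n,q.round(4),"tool cm",t.round(2))
```

```text
rearL [0.4588 0.0764 0.012 ] tool cm [ 4.36 -5.06 39.27]
rearR [0.4809 0.1817 0.012 ] tool cm [ 4.37  5.7  39.27]
tail [0.4955 0.1236 0.038 ] tool cm [ 1.74  0.31 36.67]
step [0.5307 0.1162 0.042 ] tool cm [-1.86  0.32 36.27]
treadL [0.5211 0.0864 0.038 ] tool cm [-1.53 -2.8  36.67]
treadR [0.5338 0.1472 0.038 ] tool cm [-1.52  3.42 36.67]
railL [0.5789 0.0615 0.038 ] tool cm [-7.7  -4.04 36.67]
railR [0.5968 0.1467 0.038 ] tool cm [-7.69  4.67 36.67]
railL0 [0.4737 0.085  0.038 ] tool cm [ 3.08 -3.91 36.67]
railR0 [0.4938 0.1674 0.038 ] tool cm [ 2.81  4.56 36.67]
```

```bash
python3 -m crank '[[[0,-0.3,0.3,4,0],[0,0,0,5,0],[0,0,0,5,0],[0,0,0,3.5,0],[0,0,0,0.6,0],[0,0,0,0,0],[0,0,0,0,0]]]'
```

```text
time: 5.15
ee_pos: [0.5161, 0.1197, 0.2253]
eef_rot: [179.9, 0.1, 168.1]
force: [-0.5, -0.6, 0.6]
gripper_width: 0.0002
gripper_force: 0.0
```

```bash
python3 -m crank '[[[0,0,0,0.4,0],[0,0,0,0.4,0],[0,0,0,0.2,0],[0,0,0,0,0]]]'; python3 -m crank '[[[0,0,0,0.3,0],[0,0,0,0.3,0],[0,0,0,0.2,0],[0,0,0,0,0]]]'
```

```text
time: 5.65
ee_pos: [0.5157, 0.1195, 0.214]
eef_rot: [180.0, 0.0, 168.1]
force: [-1.5, 0.0, 5.1]
gripper_width: 0.0004
gripper_force: 2.7
time: 6.15
ee_pos: [0.5157, 0.1195, 0.2063]
eef_rot: [180.0, 0.0, 168.1]
force: [-1.1, 0.1, 7.8]
gripper_width: 0.0004
gripper_force: 4.0
```

Run:
```python
from h import *
p=viewer.read_camera("side"); cv2.imwrite("pics/s2.png",cv2.resize(p["pixels"][150:310,230:410,::-1],None,fx=3.6,fy=3.6,interpolation=cv2.INTER_CUBIC)); print(sensors.state()["force"])
```

```text
[-1.41878855  1.14573262  7.45155585]
```

View pics/s2.png

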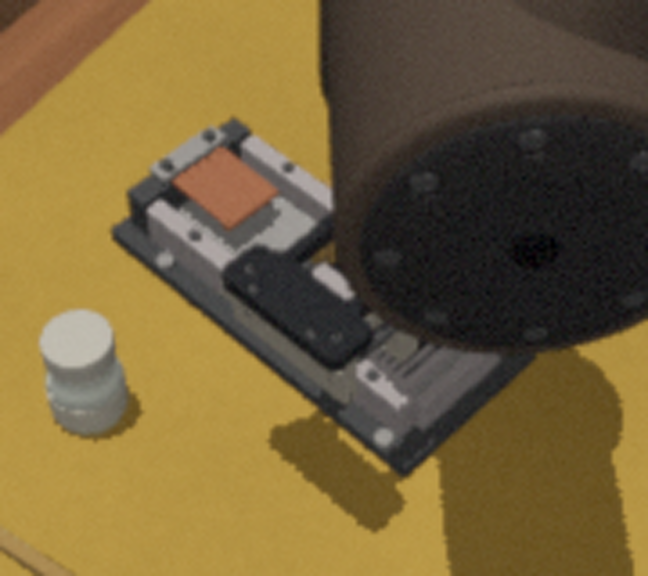

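The side view shows the fingertips between the rails on the tread, near (395,350), with the leaf untouched at (225,185). I'll press further in small steps until the force rises.

```bash
python3 -m crank '[[[0,0,0,0.05,0],[0,0,0,0,0]]]'; python3 -m crank '[[[0,0,0,0.05,0],[0,0,0,0,0]]]'
```

```text
time: 6.45
ee_pos: [0.5157, 0.1195, 0.2063]
eef_rot: [180.0, 0.1, 168.1]
force: [-3.3, -0.4, 12.7]
gripper_width: 0.0003
gripper_force: 6.4
time: 6.7
ee_pos: [0.5159, 0.1195, 0.2062]
eef_rot: [180.0, 0.1, 168.1]
force: [-4.0, -0.2, 17.4]
gripper_width: 0.0004
gripper_force: 8.5
```

```bash
python3 -m crank '[[[0,-0.2,0,0,0],[0,-0.2,0,0,0],[0,-0.2,0,0,0],[0,-0.2,0,0,0]]]'; python3 -m crank '[[[0,-0.3,0,0,0],[0,-0.3,0,0,0],[0,-0.3,0,0,0],[0,-0.3,0,0,0]]]'
```

```text
time: 7.2
ee_pos: [0.5238, 0.118, 0.2062]
eef_rot: [179.9, 0.1, 168.1]
force: [-4.2, 0.5, 16.5]
gripper_width: 0.0004
gripper_force: 8.2
time: 7.7
ee_pos: [0.5356, 0.1155, 0.2063]
eef_rot: [179.9, 0.1, 168.1]
force: [-3.9, 1.1, 15.8]
gripper_width: 0.0007
gripper_force: 8.1
```

```bash
python3 -m crank '[[[0,-0.3,0,0.03,0],[0,-0.3,0,0,0],[0,-0.2,0,0,0],[0,-0.2,0,0,0]]]'; python3 -m crank '[[[0,-0.2,0,0,0],[0,-0.2,0,0,0],[0,-0.2,0,0,0]]]';  python3 -m crank '[[[0,-0.2,0,0,0],[0,-0.2,0,0,0]]]'
```

```text
time: 8.2
ee_pos: [0.5455, 0.1134, 0.2062]
eef_rot: [179.9, 0.1, 168.1]
force: [-4.7, -0.2, 17.3]
gripper_width: 0.0002
gripper_force: 9.1
time: 8.57
ee_pos: [0.5513, 0.1122, 0.2063]
eef_rot: [179.9, 0.1, 168.1]
force: [-3.5, 0.7, 18.3]
gripper_width: 0.0001
gripper_force: 9.0
time: 8.82
ee_pos: [0.5552, 0.1114, 0.2063]
eef_rot: [179.9, 0.1, 168.1]
force: [-4.5, 0.5, 17.5]
gripper_width: 0.0005
gripper_force: 8.9
```

```bash
python3 -m crank '[[[0,-0.2,0,0,0],[0,-0.2,0,0,0]]]'; python3 -m crank '[[[0,-0.2,0,0,0],[0,-0.2,0,0,0]]]'
```

```text
time: 9.07
ee_pos: [0.5585, 0.1105, 0.2062]
eef_rot: [180.0, 0.0, 168.1]
force: [-10.5, 3.2, 23.5]
gripper_width: 0.0005
gripper_force: 11.6
time: 9.32
ee_pos: [0.5619, 0.1096, 0.2062]
eef_rot: [-180.0, -0.0, 168.1]
force: [-13.3, 3.7, 25.3]
gripper_width: 0.0003
gripper_force: 13.8
```

```bash
python3 -m crank '[[[0,-0.2,0,-0.05,0],[0,-0.2,0,0,0]]]'; python3 -m crank '[[[0,-0.2,0,0,0],[0,-0.2,0,0,0]]]'; python3 -m crank '[[[0,-0.2,0,0,0],[0,-0.2,0,0,0]]]'
```

```text
time: 9.57
ee_pos: [0.5647, 0.1086, 0.2063]
eef_rot: [-179.9, -0.2, 168.1]
force: [-15.7, 4.8, 25.0]
gripper_width: 0.0003
gripper_force: 14.7
time: 9.82
ee_pos: [0.5693, 0.1077, 0.2063]
eef_rot: [-180.0, -0.1, 168.1]
force: [-9.9, 1.2, 19.5]
gripper_width: 0.0006
gripper_force: 11.7
time: 10.07
ee_pos: [0.5734, 0.1068, 0.2063]
eef_rot: [-180.0, -0.1, 168.1]
force: [-10.1, 2.7, 19.5]
gripper_width: 0.0005
gripper_force: 11.7
```

```bash
python3 -m crank '[[[0,-0.25,0,0,0],[0,-0.25,0,0,0],[0,-0.25,0,0,0],[0,-0.25,0,0,0]]]'; python3 -m crank '[[[0,-0.25,0,0,0],[0,-0.25,0,0,0],[0,-0.25,0,0,0],[0,-0.25,0,0,0]]]'; python3 -m crank '[[[0,-0.2,0,0,0],[0,-0.1,0,0,0],[0,0,0,0,0]]]'
```

```text
time: 10.58
ee_pos: [0.5832, 0.1048, 0.2063]
eef_rot: [-180.0, -0.1, 168.1]
force: [-9.2, 2.4, 18.7]
gripper_width: 0.0003
gripper_force: 11.5
time: 11.08
ee_pos: [0.593, 0.1027, 0.2063]
eef_rot: [-180.0, -0.1, 168.1]
force: [-9.2, 1.6, 19.2]
gripper_width: 0.0005
gripper_force: 11.3
time: 11.45
ee_pos: [0.5961, 0.1021, 0.2063]
eef_rot: [-180.0, -0.0, 168.1]
force: [-8.0, 1.0, 17.0]
gripper_width: 0.0
gripper_force: 10.4
```

```bash
python3 -m crank '[[[0,-0.15,0,0,0],[0,-0.15,0,0,0]]]'; python3 -m crank '[[[0,-0.15,0,0,0],[0,-0.1,0,0,0],[0,0,0,0,0]]]'
```

```text
time: 11.7
ee_pos: [0.5987, 0.1015, 0.2062]
eef_rot: [-180.0, -0.1, 168.1]
force: [-13.6, 5.5, 21.9]
gripper_width: 0.0003
gripper_force: 13.4
time: 12.08
ee_pos: [0.5995, 0.1014, 0.2062]
eef_rot: [-179.9, -0.3, 168.1]
force: [-19.5, 9.3, 26.4]
gripper_width: 0.0004
gripper_force: 17.5
```

```bash
python3 -m crank '[[[0,-0.1,0,-0.05,0],[0,-0.05,0,0,0],[0,0,0,0,0]]]';python3 - <<'E'
from h import *
for n in("top","side"):
    p=viewer.read_camera(n); a=p["pixels"][:,:,::-1]
    a=a[150:260,240:390] if n=="side" else a[130:260,260:380]
    cv2.imwrite(f"pics/{n}3.png",cv2.resize(a,None,fx=4.5,fy=4.5,interpolation=cv2.INTER_CUBIC))
E
```

```text
time: 12.45
ee_pos: [0.5999, 0.1014, 0.2062]
eef_rot: [-179.9, -0.4, 168.0]
force: [-24.3, 11.8, 27.2]
gripper_width: 0.0003
gripper_force: 19.3
```

View pics/side3.png

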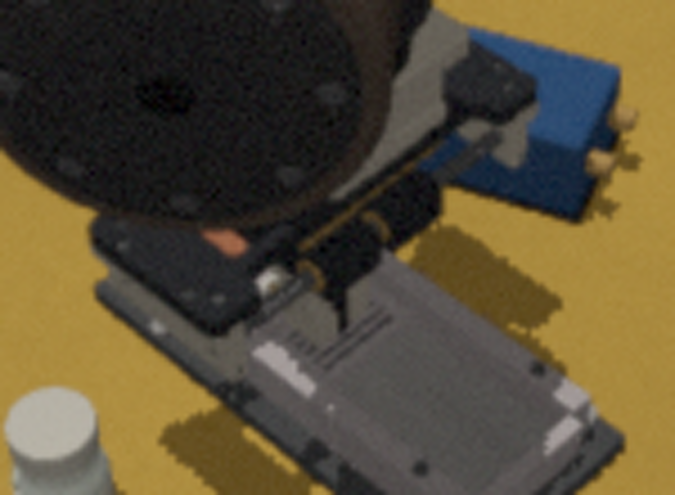

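```bash
python3 -m crank '[[[0,0.15,0,0,0],[0,0.15,0,-0.05,0],[0,0,0,0,0]]]'; python3 -m crank '[[[0,0.05,0,-0.1,0],[0,0,0,0,0]]]'
```

```text
time: 12.92
ee_pos: [0.5991, 0.1015, 0.2063]
eef_rot: [-179.9, -0.2, 168.1]
force: [-10.5, 4.4, 13.0]
gripper_width: 0.0009
gripper_force: 11.9
time: 13.18
ee_pos: [0.5989, 0.1014, 0.2064]
eef_rot: [-179.9, -0.1, 168.0]
force: [-6.0, 3.9, 5.3]
gripper_width: 0.0002
gripper_force: 4.6
```

```bash
python3 -m crank '[[[0,0.1,0,-0.04,0],[0,0.05,0,0,0],[0,0,0,0,0]]]'; python3 -m crank '[[[0,0.05,0,-0.05,0],[0,0.1,0,-0.1,0],[0,0.1,0,-0.2,0],[0,0,0,0,0]]]'
```

```text
time: 13.55
ee_pos: [0.5985, 0.1015, 0.207]
eef_rot: [-180.0, -0.0, 168.0]
force: [-1.1, 0.0, -0.5]
gripper_width: 0.0008
gripper_force: 0.9
time: 14.05
ee_pos: [0.5963, 0.1023, 0.2112]
eef_rot: [180.0, 0.0, 168.1]
force: [-0.9, 0.3, -0.2]
gripper_width: 0.0003
gripper_force: 0.0
```

```bash
python3 -m crank '[[[0,0,0,-2,0],[0,0,0,-4,0],[0,0,0,-5,0],[0,2,0,-5,0],[0,4,0,-2,0],[0,4,0,0,0],[0,4,0,0,0],[0,0,0,0,0],[0,0,0,0,0]]]'
python3 - <<'E'
from h import *
s=sensors.state(); p=viewer.read_camera("wrist"); cv2.imwrite("pics/w2.png",p["pixels"][:,:,::-1])
p=viewer.read_camera("top"); cv2.imwrite("pics/t4.png",cv2.resize(p["pixels"][120:280,210:420,::-1],None,fx=3.6,fy=3.6,interpolation=cv2.INTER_CUBIC))
p=viewer.read_camera("side"); cv2.imwrite("pics/s4.png",cv2.resize(p["pixels"][150:310,230:410,::-1],None,fx=3.6,fy=3.6,interpolation=cv2.INTER_CUBIC))
E
```

```text
time: 15.18
ee_pos: [0.4594, 0.1313, 0.3913]
eef_rot: [179.9, 0.1, 168.1]
force: [-0.1, 0.0, -0.2]
gripper_width: 0.0003
gripper_force: 0.0
```

View pics/s4.png

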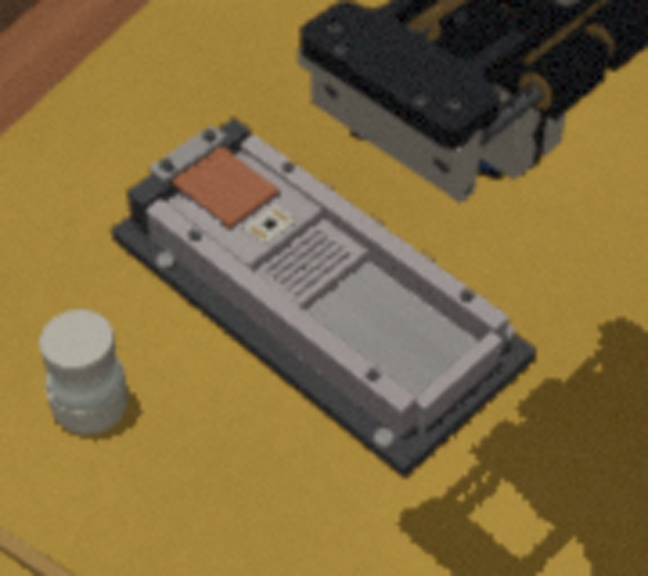

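View pics/t4.png

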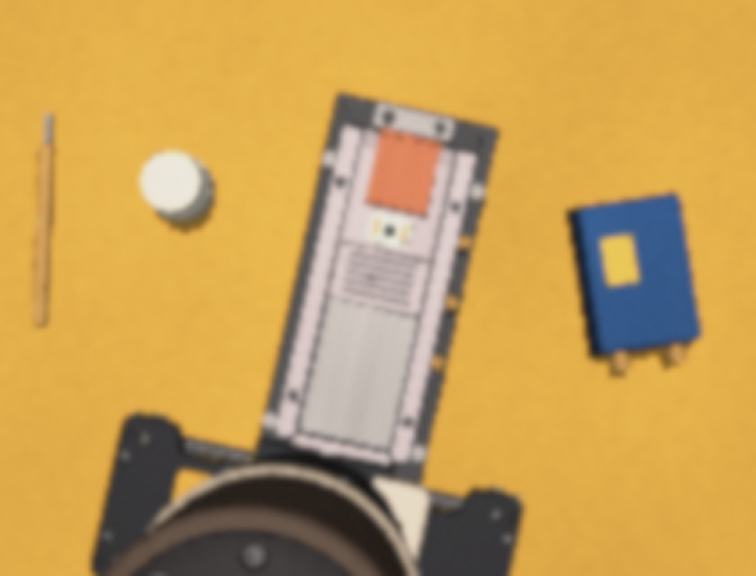

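Carrier is down under the leaf, with the step at about (386,248) and the tail edge at about (372,305). Bystanders haven't moved. I'll check numerically that it is fully home.

Run:
```python
from h import *
p=viewer.read_camera("top"); f=lambda u,z:tray(p,np.array(u)/3.6+[210,120],z)
A,B,C,D=[f(u,.012) for u in((338,93),(498,128),(420,482),(260,447))]
o=((A+B+C+D)/4)[:2]; d=(A+B-C-D)[:2]; d/=np.linalg.norm(d)
for n,u,z in(("tail -12.5",(372,304),.028),("step 23.5",(387,249),.036)): print(n,((f(u,z)[:2]-o)@d*1000).round(1))
s=sensors.state(); w=viewer.read_camera("wrist"); T=wristT(s,w)
cv2.imwrite("pics/w3.png",cv2.resize(w["pixels"][120:300,250:410,::-1],None,fx=3.3,fy=3.3,interpolation=cv2.INTER_CUBIC))
```

```text
tail -12.5 -12.2
step 23.5 24.1
```

View pics/w3.png

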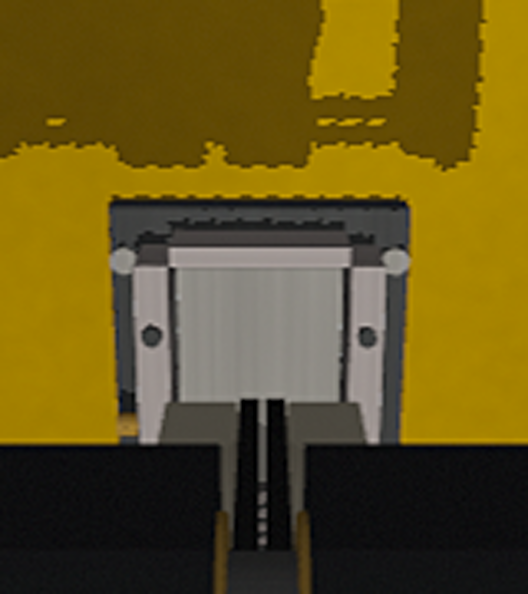

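The wrist view shows only the empty rear of the channel, because the fingers hide the carrier. The top view puts the tail at -12.2 mm and the step at 24.1 mm, against -12.5 and 23.5 mm when home. The push also ended on a rigid stop, so the carrier is home and I'm handing in.

```bash
python3 -c "
from station import job; print(job.finish_job())"
```

```text
the job is handed in; nothing more can be done
None
```

The carrier is loaded: I pressed it down, slid it under the leaf until it stopped hard against the block, and let go, leaving the leaf alone holding it; the top camera puts it within 1 mm of home, the bystanders look unmoved, and the job is handed in.

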